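Seat the green-lidded pan in the toppings rail

TASK

The low metal toppings rail on the counter has one empty opening between or beside its two seated pans. Pick up the steel pan with the green lid by its black handle and seat it in that empty opening, lowering it in rather than dropping it, so that it sits flat and square with its rim resting on the deck all round. Leave the red-lidded pan where it stands.

Things in the scene. Friction and masses are not known exactly. Their poses are not given: they have to be found in the camera images.
- green_pan_grip (a point): Centre of the black handle of the loose green-lidded steel pan (one rigid piece, 0.45 kg). Handle: bar 80 long in x, 14 thick in y, 40 tall; this point is half-way up, 20 above the lid top, 91 above the foot, over the pan's middle. Rim 184 (x) by 116 (y), underside 29 below this point; body tapers from 158x90 under the rim to 140x72 at the foot. z up; a half turn is the same. All mm.
- opening (a point): Centre of the rail's empty opening at deck level, 75 mm above the counter. Opening 168 mm (x) by 100 mm (y), upright walls, open down to a black plate 3 mm above the counter. The pan hangs in it by its rim: its handle centre is then 29 mm above this point and its foot 13 mm above the counter; pan x along this x, either way round.
- rail: Toppings rail: fixed metal block 420 (y) by 220 (x) by 75 mm tall, red strip on its side facing the robot, three openings in a row along y, 130 mm apart. Two of them, any two, hold pans of the green pan's shape with a yellow and a blue lid; their handles reach 49 mm above the deck. Origin: centre of the underside, z up.
- red_pan_grip (a point): Centre of the handle of the loose red-lidded pan, same shape and axes as the green-lidded one, standing on the counter; to be left alone.
Mind the look-alikes: they are no part of the job. Of the things shaped like the part that bears opening, the black one is meant.

How it is judged:
At the end, for the whole second after the job is handed in: The green-lidded pan rests in the empty opening: handle centre within 15 mm of the opening's centre in plan and 20 to 36 mm above deck level (29 when seated), level within 5 degrees, square within 10 degrees, at rest; the red-lidded pan is within 30 mm of where it stood (horizontal distance between green_pan_grip and opening below 0.015 m and z of green_pan_grip in the frame of opening between 0.02 and 0.036 m and angle between the x axis of green_pan_grip and the x axis of opening, either way round below 0.175 rad and angle between green_pan_grip's own z axis and vertical below 0.09 rad and linear speed of green_pan below 0.03 m/s and distance of red_pan_grip from where it was at the start of the episode below 0.03 m); the robot touches nothing.
It fails at once if the green-lidded pan was dropped: let go of more than 30 mm above its seat over the opening (contact force between the fingers and green_pan below 0.1 N and z of green_pan_grip in the frame of opening above 0.059 m and horizontal distance between green_pan_grip and opening below 0.1 m).
It fails at once if the red-lidded pan was moved by more than 30 mm (distance of red_pan_grip from where it was at the start of the episode above 0.03 m).
It also fails if it takes over 35 s, if anything falls off the work surface, if the arm or the gripper's body presses on something with over 40 N, if the wrist force passes 120 N, or if a joint passes its speed limit or range.

ROBOT

A 6-joint arm with a two-finger parallel gripper is mounted at the origin on the work surface. World frame = base frame: x ahead of the robot, y to its left, z up, the work surface at z = 0. Lengths are in m, angles in rad, forces in N, time in s.
With the tool pointing down it reaches from about 0.25 to 0.775 m from the base axis. Payload 4 kg.
Tool frame: the origin (TCP) lies where the fingers leave the gripper's body, on its centre line; the fingertips stand 97 mm ahead of it and the grasp point (between the pads) lies 78 mm ahead of it; z points along the fingers, x is the direction in which the jaws open and shut, and the axes are right-handed (so a half turn about z gives the same grasp; the last joint's range is limited). The gripper opens to 94 mm and grips with 3 to 60 N. Pads are 16 mm wide; open, the fingers measure 119 mm over their backs; the gripper's body (75 mm by 177 mm) begins 78 mm behind the grasp point.
Start: joints at [-1.292, 0.087, 1.371, -0, 1.684, -0.103], TCP at [0.205, -0.51, 0.303] pointing down, gripper open.
Joint ranges: [-3.1, 3.1], [-0.76, 2.03], [0.27, 2.55], [-1.08, 4.22], [0.17, 2.65], [-2.57, 2.57]. Speed limits (rad/s): [2.79, 2.79, 3.14, 3.14, 3.14, 3.14].

INTERFACE

Orientations are given as [roll, pitch, yaw] about the fixed x, y, z axes, in that order (R = Rz(yaw) Ry(pitch) Rx(roll)).
In Python, from bench import * gives the robot as it stands.
- The arm moves only by the tool jog_arm, never from a script. Its argument "moves" is a list of rows, each a list of 7 numbers: the turn, a rotation vector about the world's x, y, z in rad, then the shift along the world's x, y, z in mm, then the finger opening in mm, from 0 to 94. In form: [[rx, ry, rz, tx, ty, tz, fingers], ...]. A call has 1 to 12 rows; each row shifts and turns the commanded pose from where the row before left it; what a row does not reach is not made up. A row lasts 1/8 s, in which the tool goes at most 62.5 mm and 10.7 degrees, less where a joint would pass 70% of its speed; a pose out of reach is approached as far as the arm can. A call is refused whole if a number of a shift passes 62.5 or a number of a turn 0.188, either way. A call with a gripper value outside its range is refused whole. The fingers move at their own pace and stop on an object; the grip force is fixed at half the most. Time passes only in rows, so rows that do not move let the fingers close. It gives the time, the measured TCP pose, the force and the opening at its end, in the units of the state.
- get_obs(): the state, without advancing time (a new reading comes with each control period).
- snapshot(name): name is "side" or "top" or "wrist"; returns the picture (420x560x3 uint8, red, green, blue); there is no depth.
- get_calibration(name): a dict with "camera_matrix" (3x3 intrinsics, pixels), "k1" (the pictures are not rectified: a ray, as slopes to the right and down, at radius r is drawn at 1 + k1 r^2 times it, then the intrinsics apply), "R" (3x3) and "t" (3): a world point X has camera coordinates R X + t. Camera axes: x right, y down, z forward; pixel columns grow to the right and rows downward; lengths in m; the calibration is good to about 2 mm. A picture is of the moment at which its call begins: read the wrist's pose just before it. get_calibration takes no time and is no camera call; for the wrist camera it gives the pose at the moment of the call.
- close_job(): hands the job in, once; it reports no verdict.
Trained networks look in the newest picture that a camera, given by its name, has taken for a name from the list of things; names that differ only in an ending like _2 or _b are one class to them, and where a whole thing is asked for, a point or a joint stands for the part that bears it (a point fixed in the world has none). Each returns a list of dicts, best first, with "conf" (0 to 1); they miss things now and then, are a little off and sometimes report something else, mostly with a low value. They report only what shows in the picture. A call takes as long as a camera call. They do not tell look-alikes from the thing itself.
- look_for(label, camera): "bbox" ([left, top, right, bottom] in pixels, round what is visible of it).
The state is a dict: "time": time; "joint_positions": joint angles; "qvel": joint speeds; "joint_torque": joint torques, N m; "tool_pos": TCP position; "ee_rot": TCP orientation; "wrist_force": force on the tool from outside, world axes, zero at the start; "wrist_torque": the same for the moment, N m; "width": finger opening in m.
Only numpy, scipy, OpenCV 4.12 (cv2) and the standard library are available. Lean on these libraries where they do the work, as an engineer would, in place of code of your own. Each camera call takes 0.05 s, during which the arm holds its last target.

## Working session

There is one attempt and no reset: what is moved stays moved. The work goes in short steps, Python scripts to look and compute and a tool call to move; the robot and the scene stay as the last step left them, time stands still between calls to the robot, and variables do not carry over. Pictures are saved under pics/ and viewed, and the job is handed in when it is done.

Besides the shell and the picture viewer there is one more tool, called as name(argument=value, ...) on one line, values as JSON. jog_arm: Moves the arm, as the interface text tells. Its arguments: {"type":"object","properties":{"moves":{"type":"array","items":{"type":"array","items":{"type":"number"}}}},"required":["moves"]}

```bash
mkdir -p pics; python3 - <<'E'
from bench import *
import cv2
o=get_obs();print(o['time'],o['tool_pos'],o['ee_rot'],o['width'])
for n in("side","top","wrist"):
    im=snapshot(n);cv2.imwrite(f'pics/a_{n}.png',cv2.cvtColor(im,cv2.COLOR_RGB2BGR))
    for l in("green_pan_grip","opening","rail","red_pan_grip"):
        print(n,l,[( [round(v) for v in d['bbox']],round(d['conf'],2)) for d in look_for(l,n)][:5])
    c=get_calibration(n);print(c)
print(get_obs()['time'])
E
```

```text
0.0 [ 0.20482504 -0.51007728  0.30151629] [-3.14136658e+00  2.15271276e-03 -1.18902054e+00] 0.09373553258724651
side green_pan_grip [([309, 141, 355, 182], 0.64)]
side opening [([183, 234, 207, 251], 0.6)]
side rail [([90, 197, 283, 314], 0.98)]
side red_pan_grip [([253, 160, 324, 207], 0.81)]
{'camera_matrix': array([[472.71982028,   0.        , 281.08645559],
       [  0.        , 472.71982028, 204.13972329],
       [  0.        ,   0.        ,   1.        ]]), 'k1': -0.16197355998515772, 'R': array([[-0.78180027, -0.6235128 ,  0.00448577],
       [-0.30756422,  0.37936569, -0.87263161],
       [ 0.54239523, -0.68360329, -0.48835843]]), 't': array([0.35613454, 0.20198984, 1.04923643])}
top green_pan_grip [([425, 130, 476, 207], 0.61)]
top opening [([171, 236, 212, 299], 0.9), ([166, 129, 207, 196], 0.66)]
top rail [([90, 111, 274, 210], 0.88)]
top red_pan_grip [([313, 111, 384, 196], 0.73)]
{'camera_matrix': array([[485.39544018,   0.        , 282.63625882],
       [  0.        , 485.39544018, 199.91155707],
       [  0.        ,   0.        ,   1.        ]]), 'k1': -0.13700071311088058, 'R': array([[-0.01017516, -0.99991624,  0.00799897],
       [-0.99694983,  0.00952531, -0.07746159],
       [ 0.07737891, -0.00876275, -0.99696325]]), 't': array([0.00310589, 0.44928454, 1.13767184])}
wrist green_pan_grip []
wrist opening []
wrist rail []
wrist red_pan_grip []
{'camera_matrix': array([[289.57003929,   0.        , 276.63255406],
       [  0.        , 289.57003929, 206.51447828],
       [  0.        ,   0.        ,   1.        ]]), 'k1': -0.030904024932828626, 'R': array([[ 0.37164215, -0.92837404, -0.00193935],
       [-0.89365054, -0.35830624,  0.27019504],
       [-0.25153694, -0.09868276, -0.96280366]]), 't': array([-0.548816  , -0.02852237,  0.39418319])}
0.75
```

View pics/a_top.png

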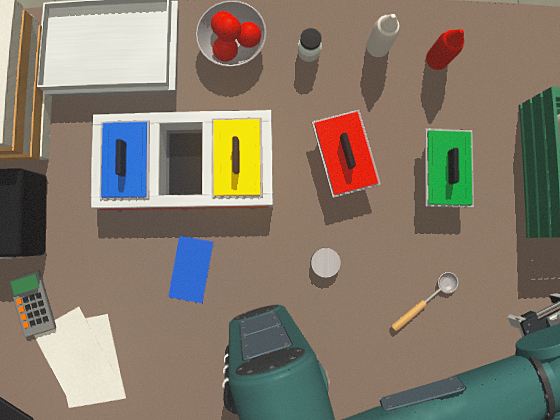

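View pics/a_side.png

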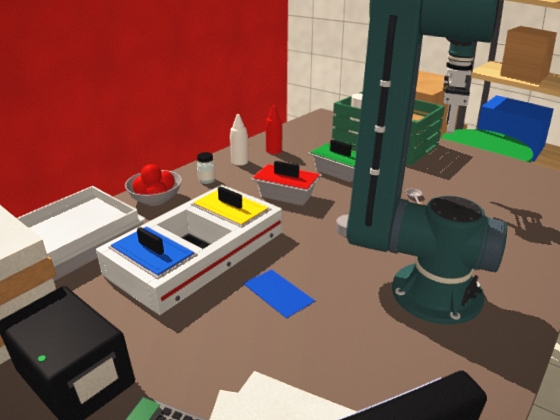

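```bash
python3 - <<'E'
import cv2
im=cv2.imread('pics/a_top.png')
cv2.imwrite('pics/crop_l.png',cv2.resize(im[95:315,80:290],None,fx=2.7,fy=2.7,interpolation=cv2.INTER_CUBIC))
cv2.imwrite('pics/crop_r.png',cv2.resize(im[90:230,290:500],None,fx=3.8,fy=3.8,interpolation=cv2.INTER_CUBIC))
E
```

```text
(no output)
```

View pics/crop_l.png

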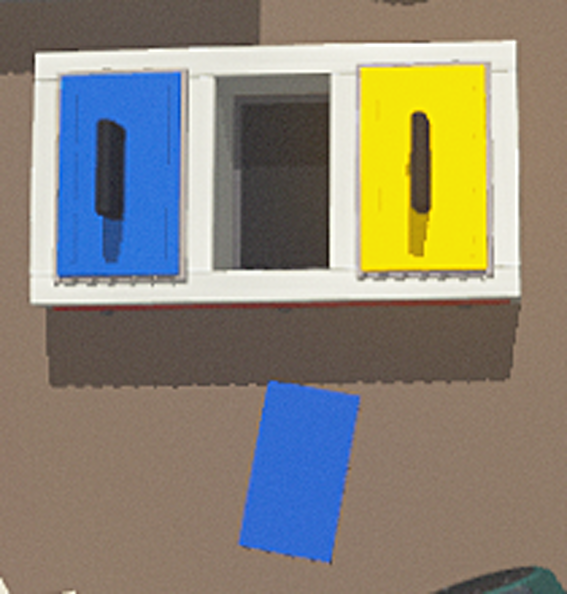

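View pics/crop_r.png

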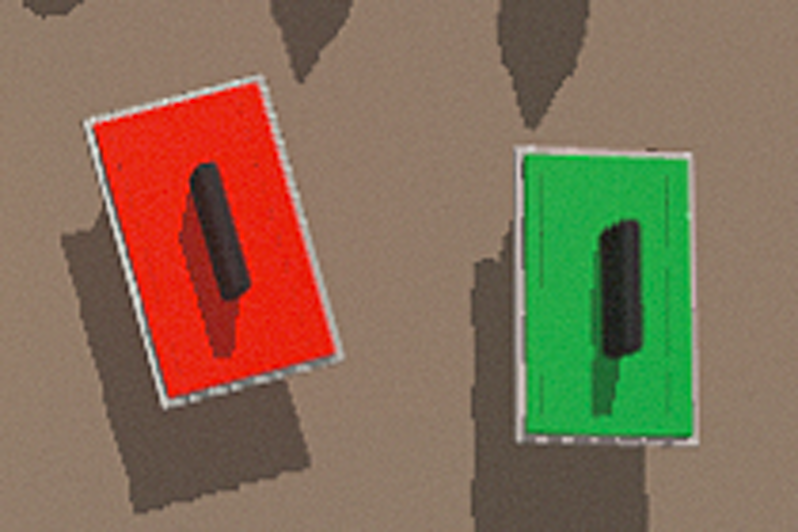

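```bash
cat > h.py <<'E'
import numpy as np, cv2
from bench import *
def und(c,uv):
    K=c['camera_matrix'];p=(np.array(uv,float)-K[:2,2])/np.array([K[0,0],K[1,1]])
    s=p.copy()
    for _ in range(30):
        s=p/(1+c['k1']*(s**2).sum(-1,keepdims=True))
    return s
def toplane(c,uv,z):
    s=und(c,np.atleast_2d(uv)); R,t=c['R'],c['t']
    d=np.c_[s,np.ones(len(s))]@R; o=-R.T@t
    return (o+d*((z-o[2])/d[:,2])[:,None])[:,:2]
def proj(c,X):
    X=np.atleast_2d(X)@c['R'].T+c['t'];s=X[:,:2]/X[:,2:]
    s=s*(1+c['k1']*(s**2).sum(1,keepdims=True));K=c['camera_matrix'];return s*[K[0,0],K[1,1]]+K[:2,2]
def rect(c,mask,z):
    cs,_=cv2.findContours(mask.astype('u1'),cv2.RETR_EXTERNAL,cv2.CHAIN_APPROX_NONE)
    k=max(cs,key=cv2.contourArea)[:,0]
    P=toplane(c,k,z)*1000
    (cx,cy),(w,h),a=cv2.minAreaRect(P.astype('f4'))
    return [round(float(v),1) for v in(cx,cy,w,h,a)]
E
python3 - <<'E'
from h import *
c=get_calibration('top')
hsv=cv2.cvtColor(cv2.imread('pics/a_top.png'),cv2.COLOR_BGR2HSV)
H,S,V=cv2.split(hsv)
def m(lo,hi,box):
    k=np.zeros_like(H,bool);l,t,r,b=box;k[t:b,l:r]=((H>=lo)&(H<=hi)&(S>150)&(V>60))[t:b,l:r];return k
print('green',rect(c,m(50,75,(415,120,490,220)),.071))
print('yellow',rect(c,m(20,35,(205,110,270,205)),.084))
print('blue',rect(c,m(100,125,(95,110,152,205)),.084))
print('red',rect(c,(m(0,6,(305,100,390,200))|m(174,180,(305,100,390,200))),.071))
k=(V>190)&(S<60); kk=np.zeros_like(k);kk[108:212,88:276]=k[108:212,88:276]
print('rail deck',rect(c,kk,.075))
# opening edges from crop: x=80+u/2.7, y=95+v/2.7
q=np.array([[214,74],[331,74],[331,270],[212,270]])/2.7+[80,95]
P=toplane(c,q,.075)*1000;print('opening',P.round(1),P.mean(0))
# handle tops
for n,q,z in(('gtop',[[619,222],[630,350]],.111),):
    q=np.array(q)/3.8+[290,90];print(n,toplane(c,q,z)*1000)
# side check
cs=get_calibration('side')
E
```

```text
green [518.1, -390.7, 103.8, 171.9, 88.7]
yellow [543.4, 102.3, 173.3, 103.5, 0.5]
blue [541.3, 362.2, 172.7, 104.6, 0.3]
red [553.5, -147.0, 173.0, 104.7, 14.4]
rail deck [543.4, 233.2, 219.1, 419.6, 0.2]
opening [[627.4 282.8]
 [625.6 181.7]
 [457.7 180.6]
 [458.8 281.9]] [542.37986361 231.75554229]
gtop [[ 554.78280346 -385.50150403]
 [ 478.32886257 -388.77578064]]
```

jog_arm(moves=[[0, 0, -0.05, 39, 15, 0, 94], [0, 0, -0.05, 39, 15, 0, 94], [0, 0, -0.05, 39, 15, 0, 94], [0, 0, -0.05, 39, 15, 0, 94], [0, 0, -0.05, 39, 15, 0, 94], [0, 0, -0.05, 39, 15, 0, 94], [0, 0, -0.05, 39, 15, 0, 94], [0, 0, -0.054, 40, 15, 0, 94], [0, 0, 0, 0, 0, 0, 60]])

```text
time: 1.88
tool_pos: [0.5202, -0.3889, 0.3018]
ee_rot: [3.141, 0.001, -1.589]
wrist_force: [0.3, 0.3, -1.0]
width: 0.0871
```

```bash
python3 - <<'E'
from h import *
o=get_obs();print(o['time'],o['tool_pos'],o['ee_rot'],o['width'],o['wrist_force'])
c=get_calibration('wrist')
im=cv2.cvtColor(snapshot('wrist'),cv2.COLOR_RGB2BGR)
hsv=cv2.cvtColor(im,cv2.COLOR_BGR2HSV);H,S,V=cv2.split(hsv)
k=(H>=50)&(H<=75)&(S>150)&(V>60)
print('green',rect(c,k,.071))
print([(d['bbox'],d['conf']) for d in look_for('green_pan_grip','wrist')])
a=np.deg2rad(-1.3);ux=np.array([np.cos(a),np.sin(a)])
v=np.array([-ux[1],ux[0]]);ce=np.array([.518,-.390])
for L,W,z in((.08,.014,.111),(.184,.116,.067)):
    q=[np.r_[ce+sx*L/2*ux+sy*W/2*v,z] for sx,sy in((1,1),(1,-1),(-1,-1),(-1,1))]
    cv2.polylines(im,[proj(c,q).round().astype(int)],True,(255,0,255),1)
cv2.imwrite('pics/b_wrist.png',im)
cs=get_calibration('side');im=cv2.imread('pics/a_side.png')
for ce,z0,a in((np.array([.518,-.390]),0,-.023),(np.array([.5427,.2323]),.013,.006)):
  ux=np.array([np.cos(a),np.sin(a)]);v=np.array([-ux[1],ux[0]])
  dims=((.08,.014,.111),(.184,.116,.067)) if z0==0 else ((.168,.1,.075),)
  for L,W,z in dims:
    q=[np.r_[ce+sx*L/2*ux+sy*W/2*v,z] for sx,sy in((1,1),(1,-1),(-1,-1),(-1,1))]
    cv2.polylines(im,[proj(cs,q).round().astype(int)],True,(255,0,255),1)
cv2.imwrite('pics/b_side.png',cv2.resize(im[120:320,80:380],None,fx=2.6,fy=2.6,interpolation=cv2.INTER_NEAREST))
E
```

```text
1.875 [ 0.52015179 -0.38886459  0.30182358] [ 3.14124663e+00  9.18059435e-04 -1.58888187e+00] 0.08711472486691087 [ 0.26447919  0.30192328 -1.04789678]
green [517.2, -390.8, 105.2, 173.2, 88.1]
[([225.5, 113.2, 337.3, 274.7], 0.86)]
```

View pics/b_wrist.png

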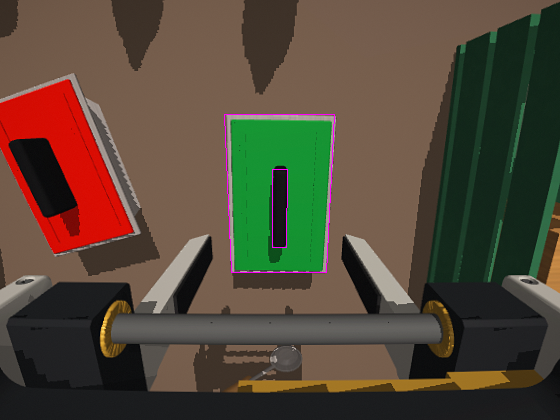

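View pics/b_side.png

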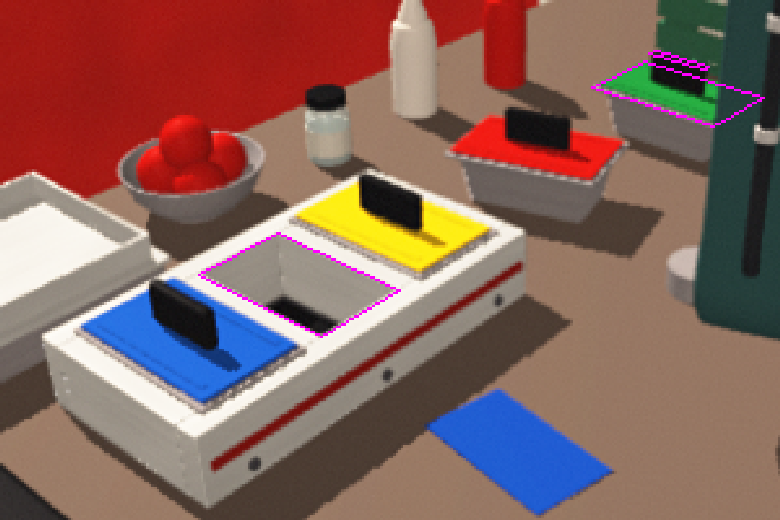

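jog_arm(moves=[[0, 0, -0.008, -2, -2, -30, 60], [0, 0, 0, 0, 0, -40, 60], [0, 0, 0, 0, 0, -35, 60], [0, 0, 0, 0, 0, -18, 60], [0, 0, 0, 0, 0, 0, 60]])

```text
time: 2.6
tool_pos: [0.5147, -0.3926, 0.1785]
ee_rot: [3.139, 0.002, -1.602]
wrist_force: [-0.0, -0.3, -0.9]
width: 0.0599
```

jog_arm(moves=[[0, 0, 0, 3, 2, -4, 60], [0, 0, 0, 0, 0, 0, 60], [0, 0, 0, 0, 0, 0, 0], [0, 0, 0, 0, 0, 0, 0], [0, 0, 0, 0, 0, 0, 0], [0, 0, 0, 0, 0, 0, 0]])

```text
time: 3.35
tool_pos: [0.5189, -0.3904, 0.1757]
ee_rot: [-3.142, -0.0, -1.601]
wrist_force: [-0.1, -0.8, -0.6]
width: 0.0235
```

jog_arm(moves=[[0, 0, 0, 0, 0, 0, 0], [0, 0, 0, 0, 0, 0, 0], [0, 0, 0, 0, 0, 0, 0]])

```text
time: 3.72
tool_pos: [0.5189, -0.3907, 0.1756]
ee_rot: [3.141, -0.001, -1.601]
wrist_force: [-0.6, -2.0, -1.0]
width: 0.0139
```

jog_arm(moves=[[0, 0, 0, 0, 0, 0, 0], [0, 0, 0, 0, 0, 10, 0], [0, 0, 0, 0, 0, 20, 0], [0, 0, 0, 0, 0, 35, 0], [0, 0, 0, 0, 0, 40, 0], [0, 0, 0, 0, 0, 35, 0], [0, 0, 0, 0, 0, 20, 0], [0, 0, 0, 0, 0, 0, 0]])

```text
time: 4.72
tool_pos: [0.5193, -0.3905, 0.3397]
ee_rot: [-3.137, -0.004, -1.601]
wrist_force: [-0.5, 0.1, -3.7]
width: 0.0141
```

```bash
python3 - <<'E'
from h import *
o=get_obs();print(o['time'],o['tool_pos'],o['ee_rot'],o['width'],o['wrist_force'],o['joint_positions'])
c=get_calibration('wrist')
im=cv2.cvtColor(snapshot('wrist'),cv2.COLOR_RGB2BGR)
hsv=cv2.cvtColor(im,cv2.COLOR_BGR2HSV);H,S,V=cv2.split(hsv)
k=(H>=50)&(H<=75)&(S>150)&(V>60)
k[:,400:]=0
z=o['tool_pos'][2]-.078-.005-.02
print('green',rect(c,k,z))
cv2.imwrite('pics/c_wrist.png',im)
E
```

```text
4.725 [ 0.5193446  -0.39053707  0.3396734 ] [-3.13660447 -0.00397208 -1.60078544] 0.014145030532434065 [-0.48161316  0.12426073 -3.68517551] [-7.32055815e-01  3.07779183e-01  1.03947777e+00  1.93205854e-04
  1.78796203e+00  8.68761945e-01]
green [546.3, -391.2, 104.4, 116.4, 88.2]
```

View pics/c_wrist.png

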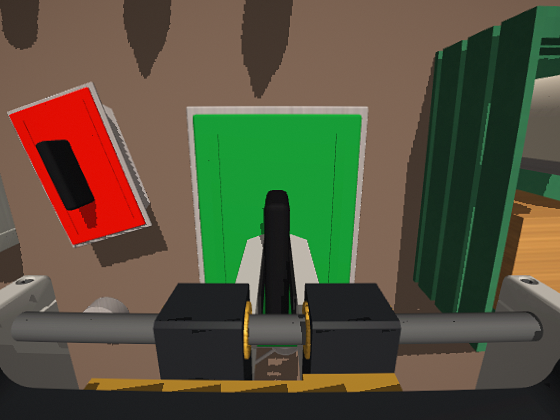

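jog_arm(moves=[[0, 0, 0.003, 2, 15, 0, 0], [0, 0, 0.003, 2, 30, 0, 0], [0, 0, 0.003, 2, 45, 0, 0], [0, 0, 0.003, 2, 50, 0, 0], [0, 0, 0.003, 2, 50, 0, 0], [0, 0, 0.003, 2, 50, 0, 0], [0, 0, 0.003, 2, 50, 0, 0], [0, 0, 0.003, 2, 50, 0, 0], [0, 0, 0.003, 2, 50, 0, 0], [0, 0, 0.003, 2, 50, 0, 0], [0, 0, 0.003, 2, 50, 0, 0], [0, 0, 0.003, 2, 45, 0, 0]])

```text
time: 6.28
tool_pos: [0.5415, 0.1472, 0.3341]
ee_rot: [3.138, 0.0, -1.563]
wrist_force: [0.4, -0.3, -3.3]
width: 0.0139
```

jog_arm(moves=[[0, 0, 0, 0, 40, 0, 0], [0, 0, 0, 0, 30, 0, 0], [0, 0, 0, 0, 17, 0, 0], [0, 0, 0, 0, 0, 0, 0], [0, 0, 0, 0, 0, 0, 0], [0, 0, 0, 0, 0, 0, 0]])

```text
time: 7.02
tool_pos: [0.5431, 0.2304, 0.3358]
ee_rot: [-3.142, -0.0, -1.567]
wrist_force: [-0.3, 0.3, -3.9]
width: 0.0137
```

```bash
cat > chk.py <<'E'
from h import *
import sys
o=get_obs();print(o['time'],o['tool_pos'],o['ee_rot'],o['width'],o['wrist_force'])
for n in('wrist','top','side'):
    c=get_calibration(n);im=cv2.cvtColor(snapshot(n),cv2.COLOR_RGB2BGR)
    H,S,V=cv2.split(cv2.cvtColor(im,cv2.COLOR_BGR2HSV))
    k=(H>=50)&(H<=75)&(S>150)&(V>60)
    if n=='wrist':
        k[:,400:]=0;print('green',rect(c,k,o['tool_pos'][2]-.103))
    q=[[.5427+sx*.084,.2323+sy*.05,.075] for sx,sy in((1,1),(1,-1),(-1,-1),(-1,1))]
    cv2.polylines(im,[proj(c,q).round().astype(int)],True,(255,0,255),1)
    cv2.imwrite(f'pics/{sys.argv[1]}_{n}.png',im)
E
python3 chk.py d
```

```text
7.025 [0.54307609 0.23043703 0.33579412] [-3.14152712e+00 -4.79280660e-04 -1.56670883e+00] 0.013735237410566705 [-0.30399957  0.29011501 -3.88078   ]
green [569.7, 231.1, 116.9, 104.3, 0.2]
```

View pics/d_wrist.png

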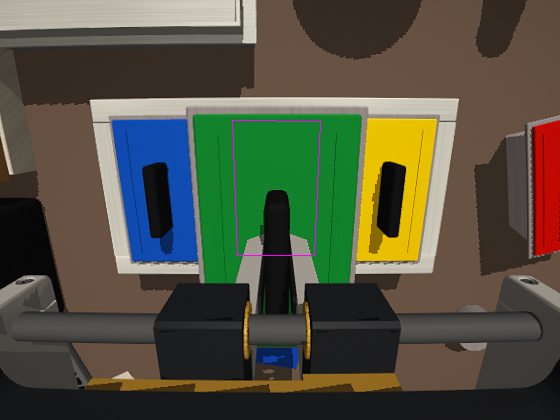

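View pics/d_side.png

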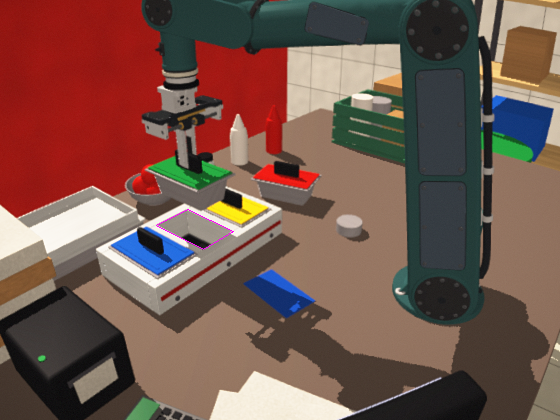

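jog_arm(moves=[[0, 0, 0, 1, 1, -20, 0], [0, 0, 0, 0, 0, -30, 0], [0, 0, 0, 0, 0, -20, 0], [0, 0, 0, 0, 0, -15, 0], [0, 0, 0, 0, 0, -15, 0], [0, 0, 0, 0, 0, -10, 0], [0, 0, 0, 0, 0, 0, 0]])

```text
time: 8.05
tool_pos: [0.5436, 0.2325, 0.2248]
ee_rot: [3.14, -0.001, -1.565]
wrist_force: [0.1, 0.6, -4.0]
width: 0.0138
```

```bash
python3 chk.py e
```

```text
8.05 [0.54362251 0.23245028 0.22480643] [ 3.13994141e+00 -6.50035580e-04 -1.56502741e+00] 0.013837392430816508 [ 0.14893544  0.58527683 -4.01161861]
green [570.1, 233.2, 116.8, 104.3, 0.3]
```

View pics/e_wrist.png

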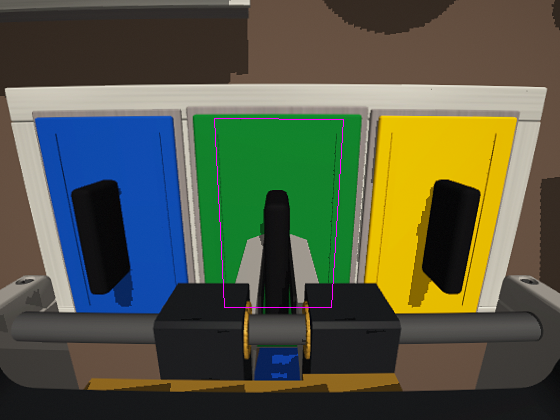

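View pics/e_side.png

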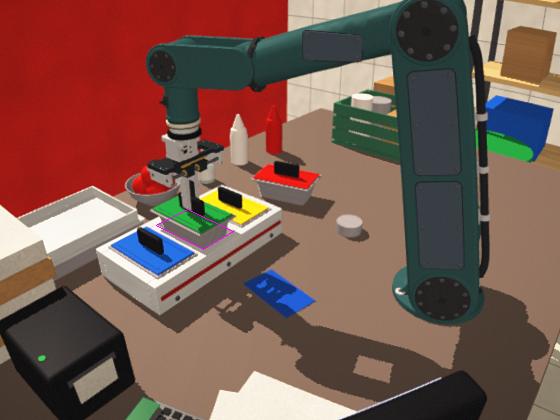

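jog_arm(moves=[[0, 0, 0, 0, -1, -8, 0], [0, 0, 0, 0, 0, -8, 0], [0, 0, 0, 0, 0, -7, 0], [0, 0, 0, 0, 0, -5, 0], [0, 0, 0, 0, 0, -3, 0], [0, 0, 0, 0, 0, 0, 0]])

```text
time: 8.95
tool_pos: [0.5439, 0.2316, 0.1945]
ee_rot: [3.141, -0.0, -1.565]
wrist_force: [-0.1, 0.8, -4.5]
width: 0.0139
```

jog_arm(moves=[[0, 0, 0, 0, 0, -2, 0], [0, 0, 0, 0, 0, -2, 0], [0, 0, 0, 0, 0, -1, 0], [0, 0, 0, 0, 0, 0, 0], [0, 0, 0, 0, 0, 0, 0]])

```text
time: 9.57
tool_pos: [0.544, 0.2316, 0.1898]
ee_rot: [-3.141, -0.0, -1.565]
wrist_force: [-0.1, -0.4, -4.8]
width: 0.0136
```

jog_arm(moves=[[0, 0, 0, 0, 0, -1, 0], [0, 0, 0, 0, 0, -1, 0], [0, 0, 0, 0, 0, 0, 0], [0, 0, 0, 0, 0, 0, 0]])

```text
time: 10.07
tool_pos: [0.544, 0.2316, 0.1885]
ee_rot: [-3.141, 0.0, -1.565]
wrist_force: [-1.7, -1.5, 1.0]
width: 0.0139
```

Contact: the vertical force rose from -4.8 to +1.0 N at the predicted seating height (0.1886). I'll release gently and retreat.

jog_arm(moves=[[0, 0, 0, 0, 0, 0, 20], [0, 0, 0, 0, 0, 0, 40], [0, 0, 0, 0, 0, 0, 50], [0, 0, 0, 0, 0, 0, 50], [0, 0, 0, 0, 0, 15, 50], [0, 0, 0, 0, 0, 30, 50], [0, 0, 0, 0, 0, 40, 50], [0, 0, 0, 0, 0, 40, 50], [0, 0, 0, 0, 0, 0, 50]])

```text
time: 11.2
tool_pos: [0.5451, 0.232, 0.3188]
ee_rot: [-3.131, 0.003, -1.565]
wrist_force: [0.6, -0.2, 0.5]
width: 0.0504
```

jog_arm(moves=[[0, 0, 0, -40, 0, 0, 50], [0, 0, 0, -50, 0, 0, 50], [0, 0, 0, -50, 0, 0, 50], [0, 0, 0, -30, 0, 0, 50], [0, 0, 0, 0, 0, 0, 50], [0, 0, 0, 0, 0, 0, 50]])

```text
time: 11.95
tool_pos: [0.3744, 0.2315, 0.3123]
ee_rot: [-3.142, -0.0, -1.565]
wrist_force: [0.5, -0.0, -0.3]
width: 0.0502
```

```bash
python3 chk.py f; python3 - <<'E'
from h import *
for n in('top','wrist'):
    c=get_calibration(n);im=cv2.imread(f'pics/f_{n}.png')
    H,S,V=cv2.split(cv2.cvtColor(im,cv2.COLOR_BGR2HSV));g=(S>150)&(V>60)
    for nm,k,z in(('green',(H>=50)&(H<=75)&g,.084),('yellow',(H>=20)&(H<=35)&g,.084),('red',((H<=6)|(H>=174))&g,.071)):
        try:
            if nm=='green' and n=='top': k[:,450:]=0
            if nm=='red' and n=='top': k[:105]=0
            print(n,nm,rect(c,k,z))
        except Exception as e: print(n,nm,e)
im=cv2.imread('pics/f_side.png');cv2.imwrite('pics/f_sc.png',cv2.resize(im[130:320,80:340],None,fx=3,fy=3,interpolation=cv2.INTER_CUBIC))
E
```

```text
11.95 [0.37438766 0.23154214 0.31228827] [-3.14156404e+00 -4.22115783e-04 -1.56514828e+00] 0.050232536110677566 [ 0.49341838 -0.01259557 -0.338927  ]
green [488.1, 232.3, 66.9, 62.9, 0.2]
top green [543.7, 233.2, 101.9, 168.2, 89.6]
top yellow [543.4, 102.3, 173.3, 103.5, 0.5]
top red [553.5, -147.0, 173.0, 104.7, 14.4]
wrist green [512.1, 232.1, 111.7, 105.1, 0.2]
wrist yellow [513.4, 104.0, 114.5, 106.0, 0.3]
wrist red [432.0, 73.0, 0.0, 48.4, 0.6]
```

View pics/f_sc.png

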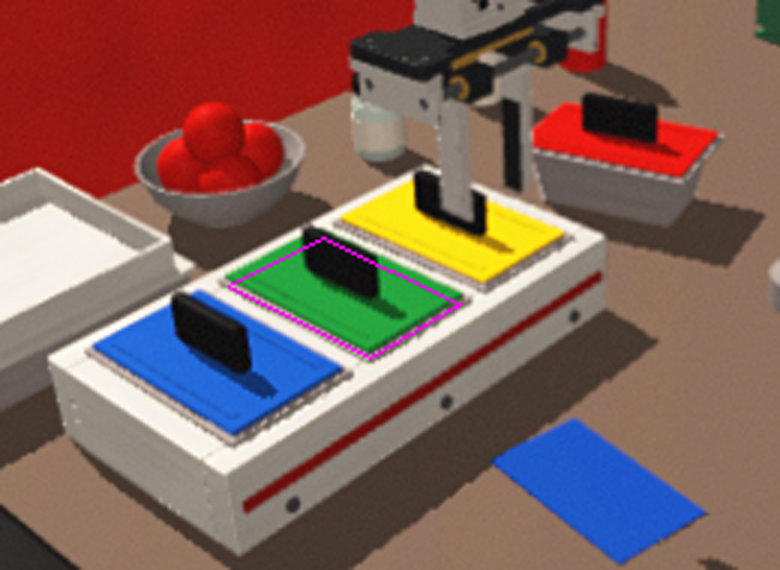

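View pics/f_top.png

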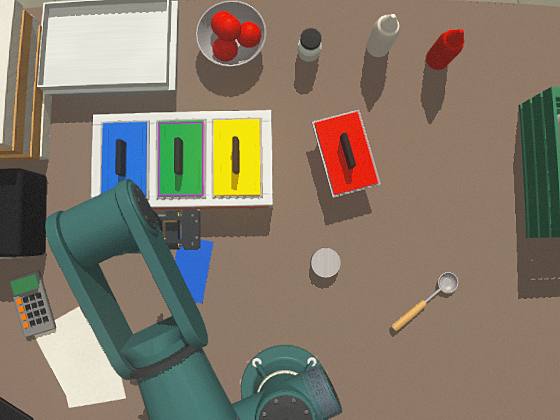

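The side crop shows the green pan seated flush between blue and yellow. In the top view it sits square at pixel (181,159), and the red pan at (346,152) has not moved.

```bash
python3 -c "
from bench import *
print(close_job())"
```

```text
the job is handed in; nothing more can be done
None
```

I gripped the green-lidded pan by its black handle and carried it over the red pan and the rail. I lowered it into the empty middle opening between the blue- and yellow-lidded pans. The wrist took contact at the expected seating height (tool at 188.5 mm, against 188.6 predicted). I then released it, backed the gripper away and handed the job in at about 12 s. No verdict is reported.

Last checks before handing in:
- **Position:** the top camera puts the green lid at (543.7, 233.2) mm and the opening at about (542.7, 232.3) mm, so it is within about 1.5 mm. The top camera's lid outline is slightly short because the arm may cover its near edge. The wrist camera agrees in y at 232.1 mm, but it saw only part of the lid, so it gives no x.
- **Square and level:** it is turned by less than 1 degree. In the side view its lid is flush with its neighbours; I did not measure the tilt in numbers.
- **Red pan:** measured at the same place before and after, (553.5, -147.0) mm.
- **Gripper:** clear of everything, with wrist force about zero.

No check failed.

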